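Walk the mould block round to the fence

TASK

With the fingertips, push the corners of the heavy casting-mould block in turn to walk it round until its red-edged face is square to the aluminium fence while it still stands a finger's width or more clear of it, then push it home flat against the fence, between the two yellow bands. It is only pushed: never lift or tip it, nor let it run into the fence while it is still crooked. Leave the jar and the two paint bottles standing where they are, and take the hand away at the end.

Things in the scene. Friction and masses are not known exactly. Their poses are not given: they have to be found in the camera images.
- mould: dark grey casting-mould block, 96 (its x) x 120 (its y) x 40 mm high, about 0.9 kg, loose (sliding it takes 3 to 7 N; pushed off its middle it also turns). Origin at the centre of its underside; its +x face, with a red stripe along the top edge, goes to the fence. It starts turned 0.45 to 1.05 rad counter-clockwise from above out of square, its centre 150 to 190 mm before the fence.
- face_left (a point): point on the mould's red-edged face near its left end: at [48, 58, 20] mm in the mould's frame
- face_right (a point): point on the mould's red-edged face near its right end: at [48, -58, 20] mm in the mould's frame
- fence: straight aluminium angle fixed to the bench, 230 mm long (its y), upright wall 32 mm high, foot and gussets behind it. Origin at the bench under the middle of its front face; +x points away from the mould through the wall, so that the front face is the plane x = 0 of this frame. Two yellow bands 10 mm wide are painted across it, centred at y = -87 and +87 mm, so that 164 mm lie between them. It is rigid and can be pushed against.
- jar: bystander: yellow paint jar with a green lid, 55 mm across, 62 mm high, loose, to the left of the lane before the fence; origin at the centre of its underside
- red_bottle: bystander: red dropper bottle with a white cap, 26 mm across, 75 mm high, loose, to the right of the lane; origin at the centre of its underside
- orange_bottle: bystander: dark dropper bottle with an orange cap, 26 mm across, 75 mm high, loose, to the right of the lane; origin at the centre of its underside

How it is judged:
On the way:
1. the block is square to the fence within 0.12 rad while both ends of its face are still at least 8 mm clear of it (angle between the x axis of mould and the x axis of fence, either way round below 0.12 rad and x of each of face_left, face_right in the frame of fence below -0.008 m), for 0.2 s.
At the end, for the whole second after the job is handed in: Both ends of the red-edged face are within 4 mm of the fence's front face, the block's centre is within 24 mm of the middle of the fence (between the yellow bands), the block lies flat and still on the bench, and the jar and bottles stand within 20 mm of where they were (x of each of face_left, face_right in the frame of fence above -0.004 m and y of mould in the frame of fence between -0.024 and 0.024 m and height (world z) of mould below 0.004 m and angle between mould's own z axis and vertical below 0.05 rad and linear speed of mould below 0.01 m/s and distance of each of jar, red_bottle, orange_bottle from where it was at the start of the episode below 0.02 m and angle between each of jar, red_bottle, orange_bottle's own z axis and vertical below 0.3 rad); the robot touches nothing.
It fails at once if the block is lifted or tipped (height (world z) of mould above 0.008 m or angle between mould's own z axis and vertical above 0.12 rad).
It fails at once if the block runs into the fence while more than 0.17 rad out of square (contact force between mould and fence above 0.5 N and angle between the x axis of mould and the x axis of fence, either way round above 0.17 rad).
It fails at once if the jar or a bottle is moved more than 20 mm or knocked over (distance of any of jar, red_bottle, orange_bottle from where it was at the start of the episode above 0.02 m or angle between any of jar, red_bottle, orange_bottle's own z axis and vertical above 0.4 rad).
It also fails if it takes over 67 s, if anything falls off the work surface, if the arm or the gripper's body presses on something with over 40 N, if the wrist force passes 120 N, or if a joint passes its speed limit or range.

ROBOT

A 7-joint arm with a two-finger parallel gripper is mounted at the origin on a cart in front of the work surface, level with it; the furniture and walls round the work are solid. World frame = base frame: x ahead of the robot, y to its left, z up, the work surface at z = 0. Lengths are in m, angles in rad, forces in N, time in s.
With the tool pointing down it reaches from about 0.4 to 0.85 m from the base axis. Payload 10.4 kg.
Tool frame: the origin (TCP) lies on the front face of the gripper's body, between the roots of the fingers; the fingertips stand 70 mm ahead of it and the grasp point (between the pads) lies 51 mm ahead of it (grasp_offset is the distance from the TCP to the grasp point, in m); z points along the fingers, y is the direction in which the jaws open and shut (so a half turn about z gives the same grasp; the last joint's range is limited). The gripper opens to 87 mm and grips with 3 to 60 N. Pads are 19 mm wide; open, the fingers measure 117 mm over their backs; the gripper's body (75 mm by 190 mm) begins 51 mm behind the grasp point.
Start: joints at [-0.023, 0.332, -0.065, 1.46, 0.022, 1.35, -0.088], TCP at [0.625, 0, 0.292] pointing down, gripper open.
Joint ranges: [-2.6, 2.6], [-0.5, 2.12], [-1.47, 1.34], [0.16, 2.42], [-1.27, 4.41], [0.06, 2.06], [-2.6, 2.6]. Speed limits (rad/s): [2.22, 2.22, 2.79, 2.79, 3.14, 3.14, 3.14].

INTERFACE

Orientations are given as a unit quaternion [x, y, z, w].
In Python, from bench import * gives the robot as it stands. The module is installed in compiled form; this text tells all that it offers.
- The arm moves only by the tool arm_command, never from a script. Its argument "commands" is a list of rows, each a list of 3 entries, a list of its own where there are three numbers: the opening in per cent of the stroke, from 0 (shut) to 100 (fully open), then the shift along the tool's x, y, z in m, then the turn, a rotation vector about the tool's x, y, z in rad. A call has exactly 10 rows; each row is the pose to reach, as a shift and turn from the pose commanded when the call began, along the tool's axes at that moment; what a row does not reach only later rows make up. A row lasts 1/12 s, in which the tool goes at most 41.7 mm and 7.16 degrees, less where a joint would pass 70% of its speed; a pose out of reach is approached as far as the arm can. A call with a gripper value outside its range is refused whole. The fingers move at their own pace and stop on an object; "squeeze" is the grip in N (left out, the last holds). Time passes only in rows, so rows that repeat a pose let the fingers close, or fill a call up. It gives the time, the measured TCP pose, the force and the opening at its end, in the units of the state.
- read_state(): the state, without advancing time (a new reading comes with each control period).
- camera(name): name is "scene" or "side" or "wrist"; returns a dict with "pixels" (384x512x3 uint8, red, green, blue), "fx", "fy", "cx", "cy" (pixels), "rvec" (rotation vector, rad) and "tvec" (3), from world to camera coordinates, as OpenCV has them; the wrist camera has in their place "mount" (4x4, takes a point from camera to tool coordinates, whose origin is the TCP and whose axes are the flange's). Camera axes: x right, y down, z forward; pixel columns grow to the right and rows downward; lengths in m; the calibration is good to about 2 mm. A picture is of the moment at which its call begins: read the wrist's pose just before it. There is no depth.
- close_job(): hands the job in, once; it reports no verdict.
The state is a dict: "time": time; "joint_positions": joint angles; "joint_vel": joint speeds; "joint_torque": joint torques, N m; "ee_pos": TCP position; "eef_rot": TCP orientation; "ft_force": force on the tool from outside, world axes, zero at the start; "torque": the same for the moment, N m; "width": finger opening in m.
Only numpy, scipy, OpenCV 4.12 (cv2) and the standard library are available. Lean on these libraries where they do the work, as an engineer would, in place of code of your own. Each camera call takes 0.05 s, during which the arm holds its last target.

## Working session

There is one attempt and no reset: what is moved stays moved. The work goes in short steps, Python scripts to look and compute and a tool call to move; the robot and the scene stay as the last step left them, time stands still between calls to the robot, and variables do not carry over. Pictures are saved under pics/ and viewed, and the job is handed in when it is done.

Besides the shell and the picture viewer there is one more tool, called after "Request:" as name(argument=value, ...), one argument or row to a line, values as JSON. arm_command: Moves the arm, as the interface text tells. Its arguments: {"type":"object","properties":{"commands":{"type":"array","items":{"type":"array"}},"squeeze":{"type":"number"}},"required":["commands"]}

```bash
mkdir -p pics; ls
python3 - <<'E'
from bench import *
import cv2
s=read_state();print(s)
for n in ("scene","side","wrist"):
    c=camera(n);cv2.imwrite(f"pics/{n}0.png",c["pixels"][:,:,::-1])
    print(n,{k:v for k,v in c.items() if k!="pixels"})
E
```

```text
pics
{'time': 0.0, 'joint_positions': array([-0.0226099 ,  0.33286101, -0.06468025,  1.46095945,  0.02162291,
        1.34991074, -0.08850117]), 'joint_vel': array([ 1.13149385e-03, -2.06111515e-03, -3.67057224e-05,  4.41130931e-04,
       -8.53518897e-04,  1.31614311e-03, -1.33359624e-03]), 'joint_torque': array([-1.20520472e-04, -6.23245955e+01,  2.44190963e-02, -3.89891267e+01,
       -6.13984605e-02,  3.97891912e-02,  1.87085252e-04]), 'ee_pos': array([ 6.24701275e-01, -1.36713741e-05,  2.91451960e-01]), 'eef_rot': array([ 7.07100775e-01,  7.07112420e-01, -5.43230060e-04, -4.74484756e-04]), 'ft_force': array([-0.20380757,  0.75083393, -0.09617534]), 'torque': array([ 0.00369428, -0.01914493, -0.03012287]), 'width': 0.08703437802763911}
scene {'fx': 385.1208004783893, 'fy': 385.1208004783893, 'cx': 255.44343545250018, 'cy': 188.0663069250787, 'rvec': array([ 0.628988  , -2.61994279,  1.24170304]), 'tvec': array([0.48415922, 0.30146611, 0.63513042])}
side {'fx': 381.15446778309445, 'fy': 381.15446778309445, 'cx': 252.69448454785132, 'cy': 193.01917376403554, 'rvec': array([ 2.19637518, -0.32323799,  0.18807142]), 'tvec': array([-0.63018395,  0.0501611 ,  0.9128064 ])}
wrist {'fx': 310.4686449851581, 'fy': 310.4686449851581, 'cx': 256.52214570474354, 'cy': 191.56156339464548, 'mount': array([[ 4.85302486e-04, -9.57791506e-01, -2.87463383e-01,
         7.90411522e-02],
       [ 9.99999858e-01,  4.00990257e-04,  3.52174785e-04,
         3.75621827e-04],
       [-2.22040002e-04, -2.87463513e-01,  9.57791564e-01,
        -9.28389301e-02],
       [ 0.00000000e+00,  0.00000000e+00,  0.00000000e+00,
         1.00000000e+00]])}
```

View pics/scene0.png

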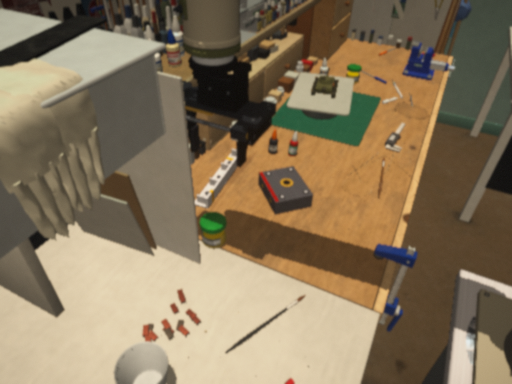

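View pics/side0.png

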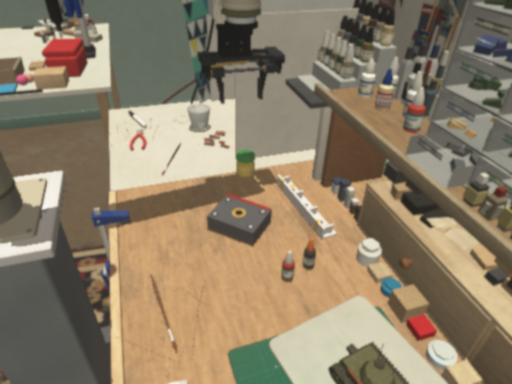

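View pics/wrist0.png

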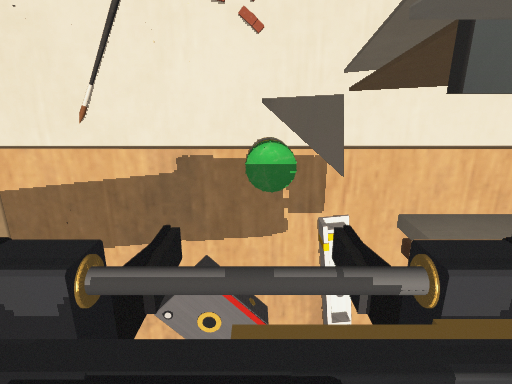

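```bash
cat > h.py <<'E'
from bench import *
import cv2, numpy as np
from scipy.spatial.transform import Rotation as R
def cam(n):
    s=read_state(); c=camera(n)
    if n=="wrist":
        T=np.eye(4);T[:3,:3]=R.from_quat(s["eef_rot"]).as_matrix();T[:3,3]=s["ee_pos"]
        M=T@c["mount"]; c["Rw"]=M[:3,:3];c["o"]=M[:3,3]
    else:
        Rm=cv2.Rodrigues(c["rvec"])[0]; c["Rw"]=Rm.T;c["o"]=-Rm.T@c["tvec"]
    return c
def ray(c,uv,z):
    uv=np.atleast_2d(uv).astype(float)
    d=np.c_[(uv[:,0]-c["cx"])/c["fx"],(uv[:,1]-c["cy"])/c["fy"],np.ones(len(uv))]@c["Rw"].T
    return c["o"]+d*((z-c["o"][2])/d[:,2])[:,None]
def proj(c,P):
    p=(np.atleast_2d(P)-c["o"])@c["Rw"]
    return np.c_[c["cx"]+c["fx"]*p[:,0]/p[:,2],c["cy"]+c["fy"]*p[:,1]/p[:,2]]
def crop(c,x0,y0,x1,y1,k,f):
    im=c["pixels"][y0:y1,x0:x1,::-1]
    cv2.imwrite(f,cv2.resize(im,None,fx=k,fy=k,interpolation=cv2.INTER_CUBIC))
def hsv(c): return cv2.cvtColor(c["pixels"],cv2.COLOR_RGB2HSV)
E
python3 - <<'E'
from h import *
c=cam("side");crop(c,195,140,345,290,4,"pics/s1.png")
d=cam("scene");crop(d,185,120,325,260,4,"pics/c1.png")
w=cam("wrist");crop(w,130,130,400,340,2,"pics/w1.png")
E
```

```text
(no output)
```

View pics/s1.png

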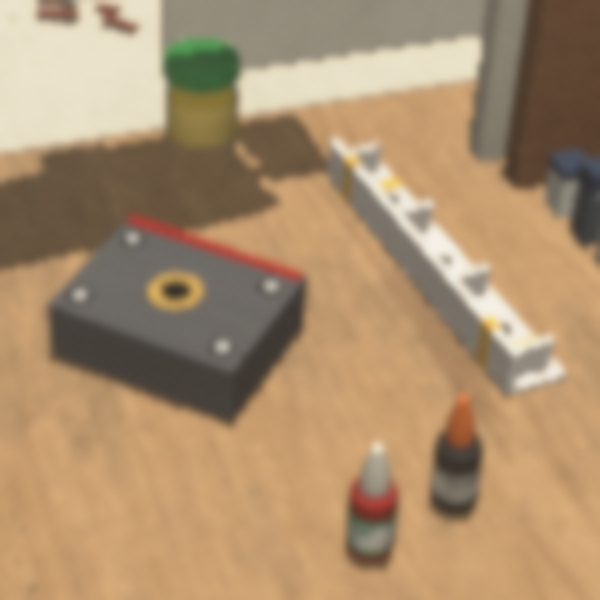

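View pics/c1.png

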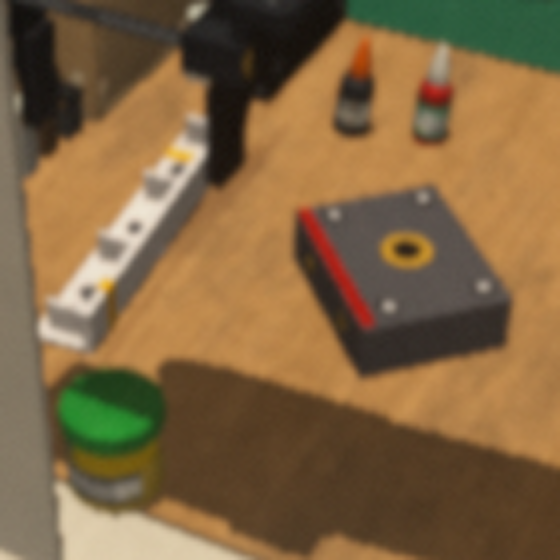

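View pics/w1.png

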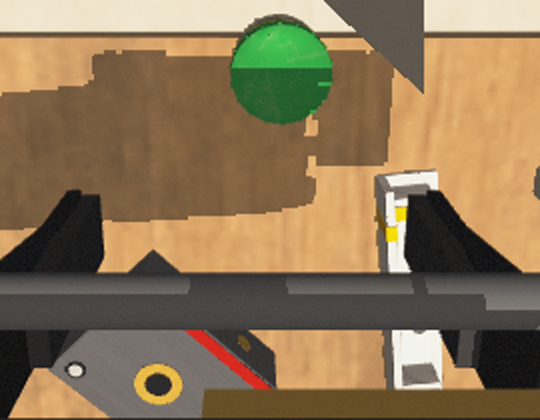

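Run:
```python
from h import *
c=cam("side");d=cam("scene")
f=lambda P,x0,y0,k:np.array([[x0+(a+.5)/k-.5,y0+(b+.5)/k-.5] for a,b in P])
def show(n,A):print(n);print(np.round(A[:,:2],4))
P=ray(c,f([(130,214),(306,275),(233,374),(50,310)],195,140,4),.04);show("side block TL TR BR BL",P)
print(np.linalg.norm(np.diff(np.r_[P,P[:1]],axis=0),axis=1),P.mean(0))
Q=ray(d,f([(374,330),(300,208),(434,186),(511,298)],185,120,4),.04);show("scene block",Q)
print(np.linalg.norm(np.diff(np.r_[Q,Q[:1]],axis=0),axis=1),Q.mean(0))
for n,A in(("s",P),("c",Q)):
    for i,j in((0,1),(3,2)):
        v=A[j]-A[i];print(n,"yaw of face normal",np.arctan2(v[0],-v[1]))
show("fence top side",ray(c,f([(332,148),(508,357)],195,140,4),.032))
show("fence bot side",ray(c,f([(332,180),(509,392)],195,140,4),0))
show("fence top scene",ray(d,f([(93,322),(210,150)],185,120,4),.032))
show("fence bot scene",ray(d,f([(95,348)],185,120,4),0))
show("bands side bottom",ray(c,f([(348,192),(483,366)],195,140,4),0))
show("ring s,c",np.r_[ray(c,f([(175,291)],195,140,4),.04),ray(d,f([(407,250)],185,120,4),.04)])
show("bottles base s: red,orange, jar",ray(c,f([(371,553),(456,505),(202,138)],195,140,4),.003))
show("bottles base c: red,orange, jar",ray(d,f([(431,135),(353,128),(113,495)],185,120,4),.003))
show("jarlid c", np.r_[ray(d,f([(110,405)],185,120,4),.062),ray(c,f([(202,52)],195,140,4),.062)])
```

```text
side block TL TR BR BL
[[ 0.5546 -0.1262]
 [ 0.6384 -0.2114]
 [ 0.5725 -0.2801]
 [ 0.4893 -0.2012]]
[0.11953029 0.09513038 0.11465844 0.09948918] [ 0.56372284 -0.20474032  0.04      ]
scene block
[[ 0.5491 -0.132 ]
 [ 0.6371 -0.2161]
 [ 0.5712 -0.2779]
 [ 0.489  -0.1958]]
[0.12172453 0.09033064 0.11613535 0.0876052 ] [ 0.56161722 -0.20545776  0.04      ]
s yaw of face normal 0.7769221137344375
s yaw of face normal 0.8126955923690726
c yaw of face normal 0.808223471625352
c yaw of face normal 0.7859379121988219
fence top side
[[ 0.703  -0.0817]
 [ 0.7259 -0.301 ]]
fence bot side
[[ 0.7078 -0.0743]
 [ 0.7329 -0.2971]]
fence top scene
[[ 0.6998 -0.0705]
 [ 0.7228 -0.2551]]
fence bot scene
[[ 0.7071 -0.081 ]]
bands side bottom
[[ 0.7133 -0.0902]
 [ 0.7278 -0.273 ]]
ring s,c
[[ 0.5613 -0.2045]
 [ 0.5609 -0.2088]]
bottles base s: red,orange, jar
[[ 0.6127 -0.3875]
 [ 0.6672 -0.3699]
 [ 0.636  -0.0061]]
bottles base c: red,orange, jar
[[ 0.6125 -0.3825]
 [ 0.6655 -0.3641]
 [ 0.6346  0.0173]]
jarlid c
[[0.6381 0.0091]
 [0.6406 0.011 ]]
```

```bash
cat >> h.py <<'E'
def plan(x,y,z,yaw):
    "shift (tool axes) & turn about tool z, to TCP x,y,z with tool x at world angle yaw"
    s=read_state();M=R.from_quat(s["eef_rot"]).as_matrix();p=s["ee_pos"]
    cur=np.arctan2(M[1,0],M[0,0])
    D=np.column_stack([[np.cos(yaw),np.sin(yaw),0],[np.sin(yaw),-np.cos(yaw),0],[0,0,-1.]])
    print("t",round(s["time"],2),"pos",p.round(4),"yaw",cur.round(3),"F",s["ft_force"].round(1))
    print("shift",(M.T@(np.array([x,y,z])-p)).round(4),"turn",R.from_matrix(M.T@D).as_rotvec().round(4))
E
python3 - <<'E'
from h import *
plan(.486,-.2226,.15,.79)
E
```

```text
t 0.4 pos [0.625  0.     0.2921] yaw 1.571 F [-0.7 -0.2 -0.7]
shift [-0.2226 -0.139   0.1422] turn [-1.000e-04  0.000e+00  7.809e-01]
```

Request:
arm_command(
  commands=[
    [0,[-0.025,-0.015,0.014],[0,0,0.08]],
    [0,[-0.05,-0.031,0.03],[0,0,0.17]],
    [0,[-0.075,-0.047,0.045],[0,0,0.26]],
    [0,[-0.1,-0.063,0.06],[0,0,0.35]],
    [0,[-0.125,-0.079,0.08],[0,0,0.44]],
    [0,[-0.15,-0.095,0.095],[0,0,0.53]],
    [0,[-0.175,-0.11,0.11],[0,0,0.62]],
    [0,[-0.2,-0.125,0.125],[0,0,0.71]],
    [0,[-0.223,-0.139,0.142],[0,0,0.781]],
    [0,[-0.223,-0.139,0.142],[0,0,0.781]],
  ],
  squeeze=10,
)

```text
time: 1.23
ee_pos: [0.4814, -0.2278, 0.1474]
eef_rot: [0.925, 0.379, -0.003, -0.001]
ft_force: [-0.2, -0.9, 0.6]
width: 0.0284
```

Run:
```python
from h import *
plan(.486,-.2226,.085,.79)
c=cam("side");crop(c,175,100,345,270,3,"pics/s2.png")
w=cam("wrist");cv2.imwrite("pics/w2.png",w["pixels"][:,:,::-1])
```

```text
t 1.23 pos [ 0.4814 -0.2278  0.1474] yaw 0.779 F [-0.2 -0.9  0.6]
shift [ 0.0072 -0.0002  0.0624] turn [-0.0031  0.0042 -0.0115]
```

View pics/s2.png

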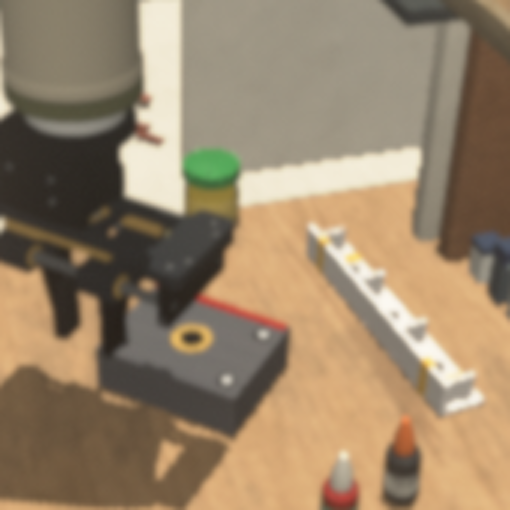

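View pics/w2.png

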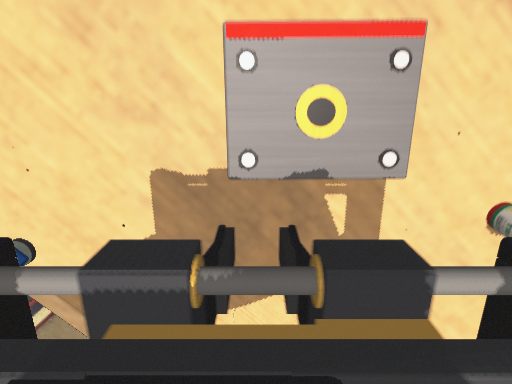

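Run:
```python
from h import *
w=cam("wrist")
P=ray(w,[(224,21),(428,19),(407,178),(229,179)],.04)
print(P[:,:2].round(4),P.mean(0)[:2].round(4),np.linalg.norm(np.diff(np.r_[P,P[:1]],axis=0),axis=1))
for i,j in((0,1),(3,2)):
    v=P[j]-P[i];print(np.arctan2(v[0],-v[1]))
plan(.486,-.2226,.085,.79)
```

```text
[[ 0.5584 -0.1235]
 [ 0.6436 -0.2068]
 [ 0.577  -0.2754]
 [ 0.4916 -0.1915]] [ 0.5676 -0.1993] [0.11909364 0.09563955 0.1196976  0.09535476]
0.7970181264093481
0.7946378730258683
t 1.38 pos [ 0.4863 -0.2227  0.1505] yaw 0.79 F [ 1.1 -0.2 -0.1]
shift [-0.0002 -0.0003  0.0655] turn [ 0.0001 -0.0005  0.0004]
```

Request:
arm_command(
  commands=[
    [0,[0,0,0.02],[0,0,0]],
    [0,[0,0,0.045],[0,0,0]],
    [0,[0,0,0.06],[0,0,0]],
    [0,[0,0,0.065],[0,0,0]],
    [0,[0.002,0,0.065],[0,0,0]],
    [0,[0.004,0,0.065],[0,0,0]],
    [0,[0.006,0,0.065],[0,0,0]],
    [0,[0.008,0,0.065],[0,0,0]],
    [0,[0.01,0,0.065],[0,0,0]],
    [0,[0.012,0,0.065],[0,0,0]],
  ],
)

```text
time: 2.22
ee_pos: [0.4945, -0.2148, 0.0859]
eef_rot: [0.923, 0.385, -0.0, 0.0]
ft_force: [-5.4, -4.5, 6.1]
width: 0.0006
```

Request:
arm_command(
  commands=[
    [0,[0.004,0,0],[0,0,0]],
    [0,[0.008,0,0],[0,0,0.04]],
    [0,[0.011,0,0],[0,0,0.08]],
    [0,[0.014,0.001,0],[0,0,0.12]],
    [0,[0.017,0.001,0],[0,0,0.16]],
    [0,[0.02,0.002,0],[0,0,0.2]],
    [0,[0.023,0.003,0],[0,0,0.24]],
    [0,[0.026,0.004,0],[0,0,0.28]],
    [0,[0.029,0.005,0],[0,0,0.32]],
    [0,[0.032,0.005,0],[0,0,0.35]],
  ],
)

```text
time: 3.05
ee_pos: [0.5196, -0.1954, 0.085]
eef_rot: [0.976, 0.217, -0.001, -0.0]
ft_force: [-3.9, 0.0, 1.2]
width: 0.0007
```

Run:
```python
from h import *
plan(.486,-.2226,.085,.79)
c=cam("side");crop(c,175,100,345,270,3,"pics/s3.png")
plan(.486,-.2226,.085,.79)
w=cam("wrist");cv2.imwrite("pics/w3.png",w["pixels"][:,:,::-1])
```

```text
t 3.05 pos [ 0.5196 -0.1954  0.085 ] yaw 0.437 F [-3.9  0.   1.2]
shift [-0.0419  0.0104  0.    ] turn [-0.0017  0.0019 -0.3528]
t 3.1 pos [ 0.5202 -0.1948  0.085 ] yaw 0.436 F [-4.1 -0.6 -0.3]
shift [-0.0427  0.0108  0.0001] turn [-0.0013  0.0012 -0.3538]
```

View pics/s3.png

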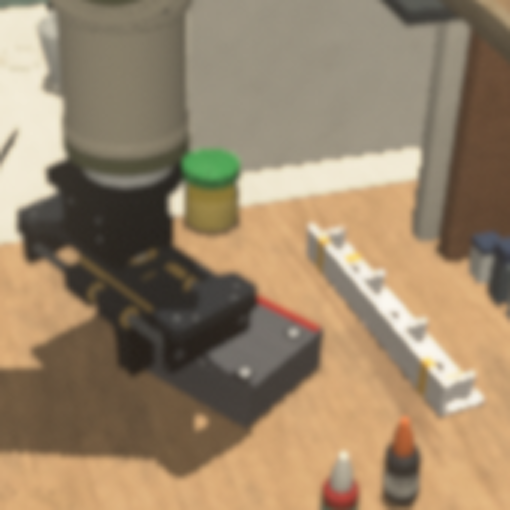

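View pics/w3.png

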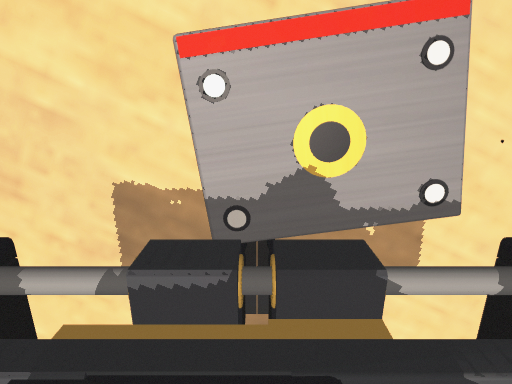

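```bash
cat >> h.py <<'E'
def block(uv_left_front,uv_left_back,uv_right_back):
    pass
E
python3 - <<'E'
from h import *
w=cam("wrist")
P=ray(w,[(173,36),(472,-8),(461,215),(213,243),(330,141)],.04)
print(P[:,:2].round(4))
v=P[2]-P[3];a=np.arctan2(v[0],-v[1]);v=P[0]-P[3];b=np.arctan2(v[1],v[0]);print(a,b,np.linalg.norm(P[2]-P[3]),np.linalg.norm(P[0]-P[3]))
print("mid diag",(P[0]+P[2])[:2]/2)
E
```

```text
[[ 0.5996 -0.1206]
 [ 0.6636 -0.2201]
 [ 0.5856 -0.2715]
 [ 0.522  -0.1709]
 [ 0.5897 -0.1984]]
0.5636378617049549 0.5746084359932432 0.11904725122706518 0.09250752718737187
mid diag [ 0.59259538 -0.19608669]
```

Run:
```python
from h import *
plan(.5812,-.1027,.135,.45)
```

```text
t 3.2 pos [ 0.5202 -0.195   0.0851] yaw 0.441 F [-2.5  0.3 -0.7]
shift [ 0.0945 -0.0575 -0.05  ] turn [-0.0005  0.0007 -0.0091]
```

Request:
arm_command(
  commands=[
    [0,[-0.008,-0.005,0],[0,0,0]],
    [0,[-0.012,-0.02,-0.025],[0,0,0]],
    [0,[-0.005,-0.04,-0.045],[0,0,0]],
    [0,[0.015,-0.06,-0.045],[0,0,0]],
    [0,[0.045,-0.06,-0.045],[0,0,0]],
    [0,[0.075,-0.06,-0.045],[0,0,0]],
    [0,[0.094,-0.06,-0.045],[0,0,0]],
    [0,[0.094,-0.06,-0.03],[0,0,0]],
    [0,[0.094,-0.06,-0.008],[0,0,0]],
    [0,[0.094,-0.06,0],[0,0,0]],
  ],
)

```text
time: 4.03
ee_pos: [0.5789, -0.1006, 0.0831]
eef_rot: [0.976, 0.219, -0.001, -0.0]
ft_force: [-0.3, 0.2, -0.1]
width: 0.0004
```

Run:
```python
from h import *
cam("side")
w=cam("wrist");cv2.imwrite("pics/w4.png",w["pixels"][:,:,::-1])
c=cam("scene");crop(c,165,110,335,280,3,"pics/c4.png")
plan(.5812,-.1027,.085,.45)
```

```text
t 4.18 pos [ 0.5795 -0.1012  0.0852] yaw 0.44 F [0.3 0.  0.8]
shift [0.0009 0.0021 0.0002] turn [-0.0004  0.0007 -0.0103]
```

View pics/w4.png

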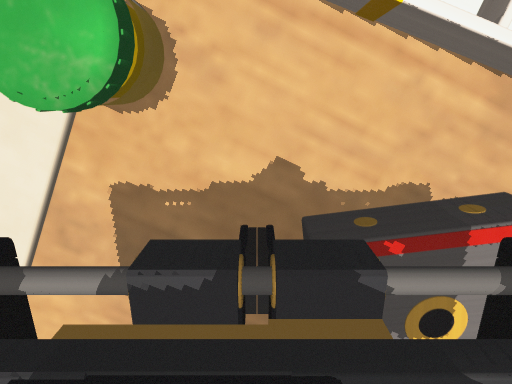

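View pics/c4.png

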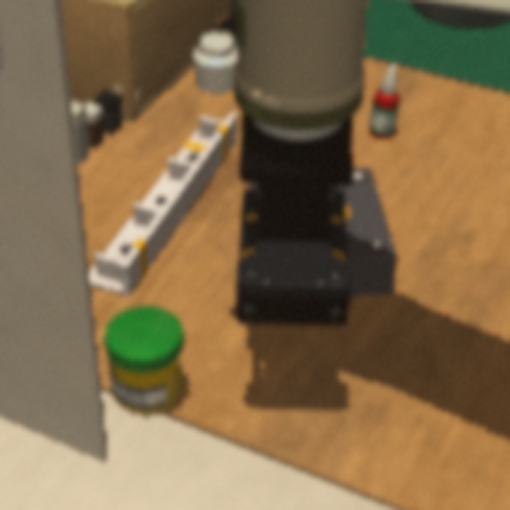

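Run:
```python
from h import *
w=cam("wrist")
print(ray(w,[(302,218)],0),ray(w,[(368,0),(512,74)],0)[:,:2])
```

```text
[[ 0.59968391 -0.1228918   0.        ]] [[ 0.71848837 -0.09825497]
 [ 0.72128983 -0.18641171]]
```

Request:
arm_command(
  commands=[
    [0,[0.003,0.004,0],[0,0,0]],
    [0,[0.003,0.009,0],[0,0,0]],
    [0,[0.003,0.013,0],[0,0,0.02]],
    [0,[0.003,0.017,0],[0,0,0.06]],
    [0,[0.003,0.021,0],[0,0,0.1]],
    [0,[0.002,0.025,0],[0,0,0.14]],
    [0,[0.001,0.029,0],[0,0,0.18]],
    [0,[0,0.033,0],[0,0,0.22]],
    [0,[-0.001,0.037,0],[0,0,0.26]],
    [0,[-0.001,0.041,0],[0,0,0.28]],
  ],
)

```text
time: 5.07
ee_pos: [0.5974, -0.1374, 0.0859]
eef_rot: [0.997, 0.079, 0.001, -0.001]
ft_force: [1.0, 5.7, 1.7]
width: 0.0004
```

Run:
```python
from h import *
cam("side")
plan(.5812,-.1027,.085,.45)
w=cam("wrist");cv2.imwrite("pics/w5.png",w["pixels"][:,:,::-1])
c=cam("side");crop(c,175,100,345,270,3,"pics/s5.png")
```

```text
t 5.12 pos [ 0.5976 -0.1384  0.086 ] yaw 0.156 F [0.4 5.1 1.4]
shift [-0.0107 -0.0378  0.001 ] turn [-0.0006 -0.0018 -0.2936]
```

View pics/w5.png

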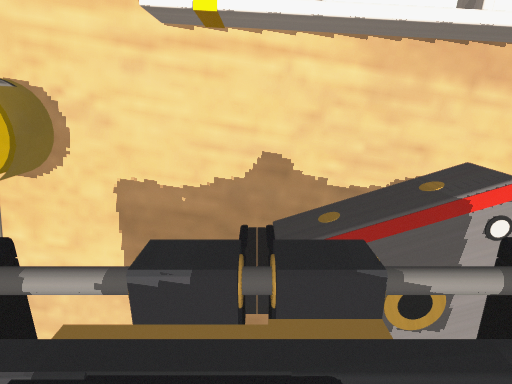

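View pics/s5.png

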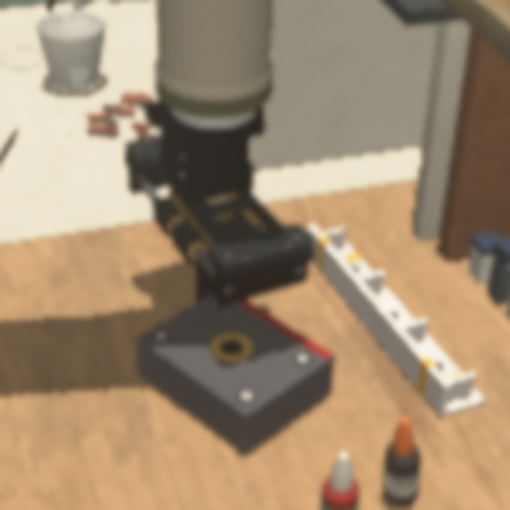

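Run:
```python
from h import *
w=cam("wrist")
P=ray(w,[(274,222),(468,163)],0);v=P[1]-P[0];a=np.arctan2(v[0],-v[1])
C=P.mean(0)[:2]-.048*np.array([np.cos(a),np.sin(a)])
print("block",P[:,:2].round(4),a,np.linalg.norm(v),C)
F=ray(w,[(167,24),(505,44)],0);v=F[1]-F[0];fa=np.arctan2(v[0],-v[1]);print("fence bot",F[:,:2].round(4),fa)
F=ray(w,[(140,5),(512,26)],.032);v=F[1]-F[0];fa=np.arctan2(v[0],-v[1]);print("fence top",F[:,:2].round(4),fa)
print("band",ray(w,[(206,12)],.031))
```

```text
block [[ 0.6054 -0.1481]
 [ 0.6601 -0.2535]] 0.4782950100699499 0.11878797008094633 [ 0.59016953 -0.22287397]
fence bot [[ 0.7051 -0.074 ]
 [ 0.724  -0.2503]] 0.10681915363199654
fence top [[ 0.7052 -0.0716]
 [ 0.7225 -0.2283]] 0.1099657137824044
band [[ 0.70726274 -0.09895821  0.031     ]]
```

Run:
```python
from h import *
plan(.505,-.2107,.085,.38)
```

```text
t 5.27 pos [ 0.5973 -0.1382  0.0859] yaw 0.16 F [1.9 2.6 1.1]
shift [-0.1027  0.0568  0.0007] turn [ 2.000e-04 -1.600e-03 -2.197e-01]
```

Request:
arm_command(
  commands=[
    [0,[0,-0.01,0],[0,0,0]],
    [0,[-0.005,-0.012,-0.03],[0,0,-0.05]],
    [0,[-0.03,-0.005,-0.05],[0,0,-0.1]],
    [0,[-0.06,0.015,-0.05],[0,0,-0.15]],
    [0,[-0.085,0.04,-0.05],[0,0,-0.2]],
    [0,[-0.103,0.057,-0.05],[0,0,-0.22]],
    [0,[-0.103,0.057,-0.04],[0,0,-0.22]],
    [0,[-0.103,0.057,-0.02],[0,0,-0.22]],
    [0,[-0.103,0.057,0],[0,0,-0.22]],
    [0,[-0.103,0.057,0],[0,0,-0.22]],
  ],
)

```text
time: 6.1
ee_pos: [0.5018, -0.21, 0.0818]
eef_rot: [0.982, 0.189, -0.003, -0.001]
ft_force: [-1.7, 1.3, -0.3]
width: 0.0005
```

Run:
```python
from h import *
cam("side")
plan(.505,-.2107,.085,.38)
w=cam("wrist");cv2.imwrite("pics/w6.png",w["pixels"][:,:,::-1])
```

```text
t 6.15 pos [ 0.5026 -0.2102  0.0836] yaw 0.38 F [ 0.5 -0.6 -0.3]
shift [ 0.002   0.0013 -0.0014] turn [-0.0024  0.0034 -0.0001]
```

View pics/w6.png

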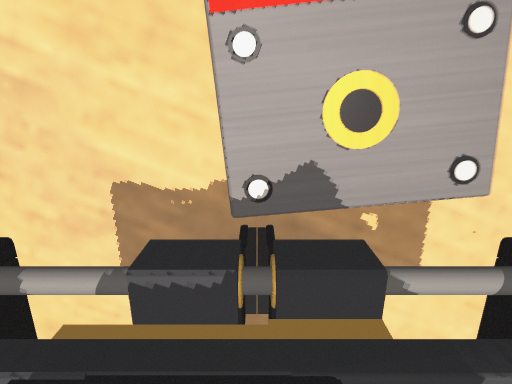

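Request:
arm_command(
  commands=[
    [0,[0.004,0,0],[0,0,0]],
    [0,[0.009,0,0],[0,0,0]],
    [0,[0.013,0,0],[0,0,0]],
    [0,[0.017,0,0],[0,0,0.03]],
    [0,[0.021,0,0],[0,0,0.05]],
    [0,[0.025,0.001,0],[0,0,0.08]],
    [0,[0.029,0.001,0],[0,0,0.1]],
    [0,[0.033,0.002,0],[0,0,0.13]],
    [0,[0.037,0.002,0],[0,0,0.15]],
    [0,[0.042,0.003,0],[0,0,0.18]],
  ],
)

```text
time: 7.03
ee_pos: [0.5439, -0.1977, 0.0853]
eef_rot: [0.995, 0.099, -0.001, -0.0]
ft_force: [-5.2, 1.9, 1.8]
width: 0.0009
```

Run:
```python
from h import *
cam("side")
plan(.505,-.2107,.085,.38)
w=cam("wrist");cv2.imwrite("pics/w7.png",w["pixels"][:,:,::-1])
```

```text
t 7.08 pos [ 0.5452 -0.1974  0.0854] yaw 0.197 F [-1.9  0.5 -1.4]
shift [-0.042   0.0052  0.0004] turn [-0.0004 -0.0002 -0.1828]
```

View pics/w7.png

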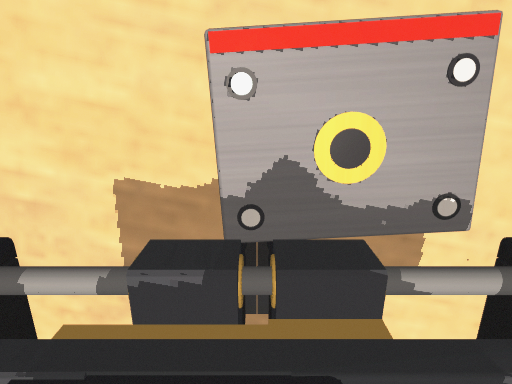

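```bash
cat >> h.py <<'E'
FM=np.array([.7173,-.1873]);FA=.107
def rep(P):
    P=np.asarray(P)[:,:2];v=P[1]-P[0];a=np.arctan2(v[0],-v[1]);v=P[2]-P[3];b=np.arctan2(v[0],-v[1]);C=P.mean(0)
    d=C-FM;c,s=np.cos(FA),np.sin(FA)
    print("C",C.round(4),"yaw",a.round(3),b.round(3),"rel",((a+b)/2-FA).round(3),"fence xy",np.round([d@[c,s],d@[-s,c]],4),"sides",np.linalg.norm(np.diff(np.r_[P,P[:1]],axis=0),axis=1).round(4))
E
python3 - <<'E'
from h import *
w=cam("wrist")
rep(ray(w,[(205,30),(501,10),(471,231),(226,242)],.04))
E
```

```text
C [ 0.6145 -0.2258] yaw 0.261 0.25 rel 0.149 fence xy [-0.1063 -0.0273] sides [0.1177 0.0951 0.1187 0.0938]
```

Run:
```python
from h import *
plan(.598,-.320,.094,.2)
```

```text
t 7.18 pos [ 0.545  -0.198   0.0856] yaw 0.201 F [ 0.1 -0.9 -0.4]
shift [ 0.0276  0.1301 -0.0083] turn [ 0.0006 -0.0013  0.0012]
```

Request:
arm_command(
  commands=[
    [0,[-0.01,0,0],[0,0,0]],
    [0,[-0.012,0.005,-0.03],[0,0,0]],
    [0,[-0.005,0.03,-0.055],[0,0,0]],
    [0,[0.01,0.065,-0.055],[0,0,0]],
    [0,[0.02,0.1,-0.055],[0,0,0]],
    [0,[0.028,0.132,-0.055],[0,0,0]],
    [0,[0.028,0.132,-0.055],[0,0,0]],
    [0,[0.028,0.132,-0.04],[0,0,0]],
    [0,[0.028,0.132,-0.02],[0,0,0]],
    [0,[0.028,0.132,-0.009],[0,0,0]],
  ],
)

```text
time: 8.02
ee_pos: [0.5966, -0.3224, 0.0926]
eef_rot: [0.995, 0.1, -0.0, -0.0]
ft_force: [-0.0, 1.0, -1.1]
width: 0.0005
```

Run:
```python
from h import *
cam("side")
w=cam("wrist");cv2.imwrite("pics/w8.png",w["pixels"][:,:,::-1])
plan(.598,-.32,.094,.2)
c=cam("side");crop(c,175,100,345,300,3,"pics/s8.png")
```

```text
t 8.12 pos [ 0.5962 -0.3217  0.0921] yaw 0.2 F [-0.7  0.4  0.2]
shift [ 0.0021 -0.0013 -0.0019] turn [-0.002  0.003 -0.   ]
```

View pics/w8.png

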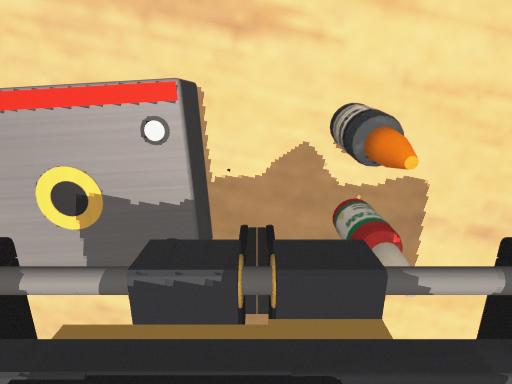

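View pics/s8.png

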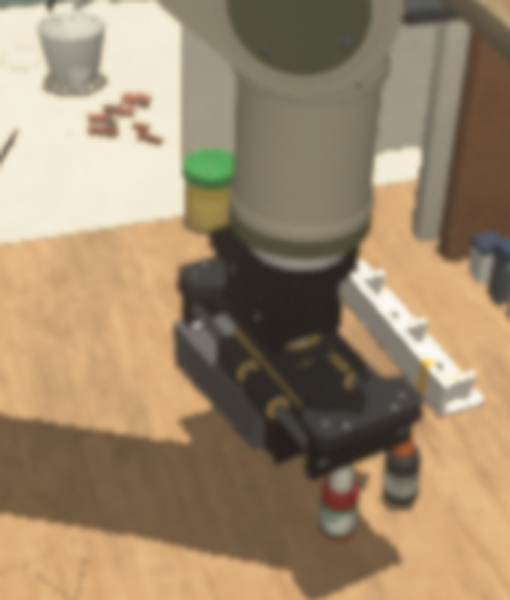

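Request:
arm_command(
  commands=[
    [0,[0,-0.004,0],[0,0,0]],
    [0,[0,-0.008,0],[0,0,0]],
    [0,[0,-0.012,0],[0,0,0]],
    [0,[0,-0.015,0],[0,0,0.02]],
    [0,[0,-0.018,0],[0,0,0.04]],
    [0,[0.001,-0.021,0],[0,0,0.05]],
    [0,[0.001,-0.024,0],[0,0,0.07]],
    [0,[0.001,-0.027,0],[0,0,0.09]],
    [0,[0.002,-0.03,0],[0,0,0.1]],
    [0,[0.002,-0.033,0],[0,0,0.12]],
  ],
)

```text
time: 9.0
ee_pos: [0.5928, -0.2908, 0.0947]
eef_rot: [0.999, 0.039, 0.0, 0.001]
ft_force: [-1.8, -5.9, 2.2]
width: 0.0006
```

Run:
```python
from h import *
cam("side")
w=cam("wrist");cv2.imwrite("pics/w9.png",w["pixels"][:,:,::-1])
plan(.598,-.32,.094,.2)
```

```text
t 9.1 pos [ 0.5928 -0.2902  0.0946] yaw 0.078 F [-1.  -3.6  1.5]
shift [0.0028 0.0301 0.0007] turn [ 0.0013  0.0002 -0.1222]
```

View pics/w9.png

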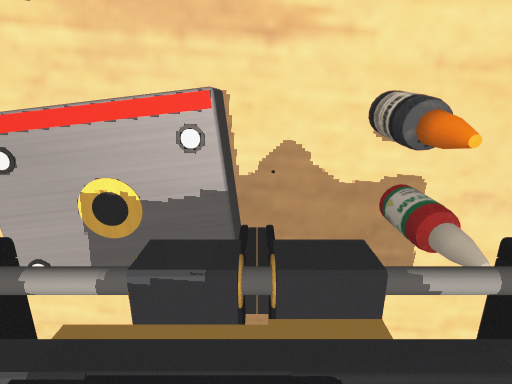

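Run:
```python
from h import *
w=cam("wrist")
P=ray(w,[(0,115),(211,88),(110,208)],.04)[:,:2];v=P[1]-P[0];a=np.arctan2(v[0],-v[1])
C=P[1]+np.array([[np.cos(a),-np.sin(a)],[np.sin(a),np.cos(a)]])@[-.048,.06]
for C in(C,P[2]):
    d=C-FM;c,s=np.cos(FA),np.sin(FA);print(C,a-FA,d@[c,s],d@[-s,c])
```

```text
[ 0.61615992 -0.21407479] 0.09151815791145919 -0.10342109652390066 -0.01582031693800585
[ 0.61367176 -0.21476727] 0.09151815791145919 -0.10596898360134192 -0.016243108338531362
```

Request:
arm_command(
  commands=[
    [0,[0,-0.002,0],[0,0,0]],
    [0,[0,-0.004,0],[0,0,0.01]],
    [0,[0,-0.006,0],[0,0,0.02]],
    [0,[0,-0.008,0],[0,0,0.03]],
    [0,[0,-0.01,0],[0,0,0.04]],
    [0,[0,-0.012,0],[0,0,0.05]],
    [0,[0,-0.014,0],[0,0,0.05]],
    [0,[0,-0.015,0],[0,0,0.05]],
    [0,[0,-0.016,0],[0,0,0.05]],
    [0,[0,-0.016,0],[0,0,0.05]],
  ],
)

```text
time: 9.98
ee_pos: [0.5916, -0.2745, 0.0946]
eef_rot: [1.0, 0.015, 0.0, 0.001]
ft_force: [-1.0, -4.4, 2.7]
width: 0.0004
```

Run:
```python
from h import *
plan(.5,-.198,.13,FA)
```

```text
t 9.98 pos [ 0.5916 -0.2745  0.0946] yaw 0.029 F [-1.  -4.4  2.7]
shift [-0.0893 -0.0791 -0.0355] turn [ 0.0013  0.     -0.078 ]
```

Request:
arm_command(
  commands=[
    [0,[0,0.012,0],[0,0,0]],
    [0,[-0.005,0.014,-0.025],[0,0,0]],
    [0,[-0.02,0,-0.045],[0,0,-0.02]],
    [0,[-0.045,-0.025,-0.045],[0,0,-0.04]],
    [0,[-0.07,-0.055,-0.045],[0,0,-0.06]],
    [100,[-0.09,-0.079,-0.045],[0,0,-0.078]],
    [100,[-0.09,-0.079,-0.035],[0,0,-0.078]],
    [100,[-0.09,-0.079,-0.035],[0,0,-0.078]],
    [100,[-0.09,-0.079,-0.035],[0,0,-0.078]],
    [100,[-0.09,-0.079,-0.035],[0,0,-0.078]],
  ],
)

```text
time: 10.82
ee_pos: [0.5003, -0.1982, 0.1295]
eef_rot: [0.999, 0.053, 0.0, 0.0]
ft_force: [-0.6, 1.1, -0.2]
width: 0.0259
```

Run:
```python
from h import *
cam("side")
w=cam("wrist");cv2.imwrite("pics/w10.png",w["pixels"][:,:,::-1])
plan(.5,-.198,.085,FA)
```

```text
t 10.92 pos [ 0.5002 -0.1981  0.1295] yaw 0.107 F [-0.4 -0.2  0.1]
shift [-0.0002 -0.0002  0.0445] turn [ 0.0005 -0.0004 -0.0004]
```

View pics/w10.png

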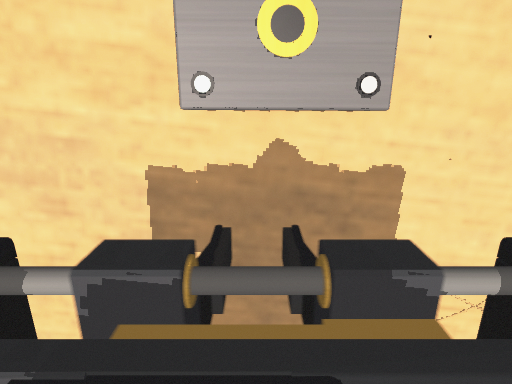

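Run:
```python
from h import *
w=cam("wrist")
P=ray(w,[(181,108),(390,109)],.04)[:,:2];v=P[1]-P[0];a=np.arctan2(v[0],-v[1])
C=P.mean(0)+.048*np.array([np.cos(a),np.sin(a)])
d=C-FM;c,s=np.cos(FA),np.sin(FA);print(P,np.linalg.norm(v),C,a-FA,d@[c,s],d@[-s,c])
t=C+(-.048-.0095-.02)*np.array([c,s]); plan(t[0],t[1],.085,FA)
c=cam("scene");crop(c,165,110,335,280,3,"pics/c10.png")
```

```text
[[ 0.56957693 -0.14783457]
 [ 0.58171405 -0.26584129]] 0.11862923195640442 [ 0.6233936  -0.20192699] -0.004509266451319827 -0.09493144537880878 -0.004514511245339905
t 10.97 pos [ 0.5    -0.198   0.1294] yaw 0.107 F [ 0.5 -0.3 -0.1]
shift [0.0447 0.017  0.0444] turn [ 0.0004 -0.0002 -0.0002]
```

View pics/c10.png

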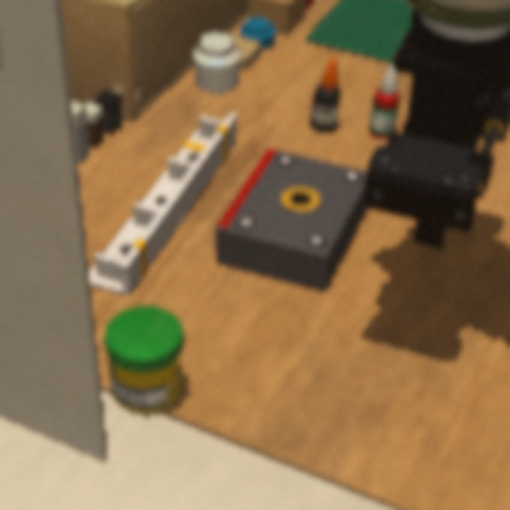

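Request:
arm_command(
  commands=[
    [100,[0.01,0.01,0],[0,0,0]],
    [100,[0.02,0.017,0.015],[0,0,0]],
    [100,[0.025,0.017,0.03],[0,0,0]],
    [100,[0.03,0.017,0.042],[0,0,0]],
    [100,[0.035,0.017,0.044],[0,0,0]],
    [100,[0.04,0.017,0.044],[0,0,0]],
    [100,[0.044,0.017,0.044],[0,0,0]],
    [100,[0.044,0.017,0.044],[0,0,0]],
    [100,[0.044,0.017,0.044],[0,0,0]],
    [100,[0.044,0.017,0.044],[0,0,0]],
  ],
)

```text
time: 11.85
ee_pos: [0.5453, -0.2096, 0.0859]
eef_rot: [0.999, 0.054, 0.0, 0.0]
ft_force: [-0.2, -0.1, -0.2]
width: 0.0868
```

Request:
arm_command(
  commands=[
    [100,[0.004,0,0],[0,0,0]],
    [100,[0.008,0,0],[0,0,0]],
    [100,[0.012,0,0],[0,0,0]],
    [100,[0.016,0,0],[0,0,0]],
    [100,[0.02,0,0],[0,0,0]],
    [100,[0.024,0,0],[0,0,0]],
    [100,[0.028,0,0],[0,0,0]],
    [100,[0.032,0,0],[0,0,0]],
    [100,[0.036,0,0],[0,0,0]],
    [100,[0.04,0,0],[0,0,0]],
  ],
)

```text
time: 12.68
ee_pos: [0.5836, -0.2058, 0.085]
eef_rot: [0.999, 0.053, -0.002, -0.0]
ft_force: [-9.5, -1.3, 6.4]
width: 0.0874
```

Run:
```python
from h import *
cam("side")
plan(.5,-.198,.085,FA)
w=cam("wrist");cv2.imwrite("pics/w11.png",w["pixels"][:,:,::-1])
print(read_state()["width"])
```

```text
t 12.73 pos [ 0.5846 -0.2055  0.085 ] yaw 0.107 F [-3.1 -2.3  0.6]
shift [-0.0833 -0.0165  0.0002] turn [-0.0001  0.0023  0.0002]
0.08692295129024749
```

View pics/w11.png

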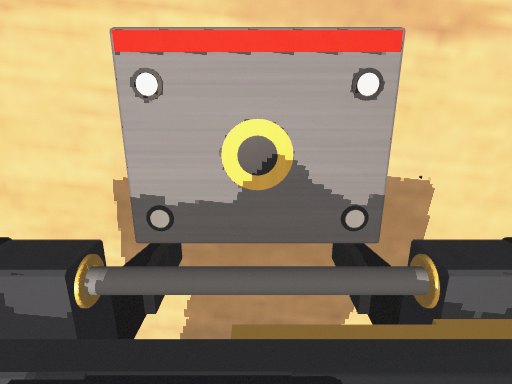

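Run:
```python
from h import *
w=cam("wrist")
rep(ray(w,[(110,28),(405,28),(379,242),(136,242)],.04))
```

```text
C [ 0.6438 -0.1997] yaw 0.108 0.108 rel 0.001 fence xy [-0.0744 -0.0045] sides [0.1179 0.0939 0.1184 0.094 ]
```

Request:
arm_command(
  commands=[
    [100,[0.003,0,0],[0,0,0]],
    [100,[0.006,0,0],[0,0,0]],
    [100,[0.009,0,0],[0,0,0]],
    [100,[0.012,0,0],[0,0,0]],
    [100,[0.015,0,0],[0,0,0]],
    [100,[0.017,0,0],[0,0,0]],
    [100,[0.019,0,0],[0,0,0]],
    [100,[0.02,0,0],[0,0,0]],
    [100,[0.021,0,0],[0,0,0]],
    [100,[0.022,0,0],[0,0,0]],
  ],
)

```text
time: 13.67
ee_pos: [0.6058, -0.203, 0.085]
eef_rot: [0.999, 0.054, -0.001, -0.0]
ft_force: [-5.9, -0.2, 3.2]
width: 0.0872
```

Request:
arm_command(
  commands=[
    [100,[0.0005,0,0],[0,0,0]],
    [100,[0.001,0,0],[0,0,0]],
    [100,[0.0015,0,0],[0,0,0]],
    [100,[0.002,0,0],[0,0,0]],
    [100,[0.0025,0,0],[0,0,0]],
    [100,[0.003,0,0],[0,0,0]],
    [100,[0.0035,0,0],[0,0,0]],
    [100,[0.004,0,0],[0,0,0]],
    [100,[0.0045,0,0],[0,0,0]],
    [100,[0.005,0,0],[0,0,0]],
  ],
)

```text
time: 14.5
ee_pos: [0.6107, -0.2025, 0.085]
eef_rot: [0.999, 0.054, -0.001, -0.0]
ft_force: [-6.6, 0.2, 4.0]
width: 0.0872
```

Run:
```python
from h import *
plan(.5,-.198,.085,FA)
w=cam("wrist");cv2.imwrite("pics/w12.png",w["pixels"][:,:,::-1])
c=cam("side");crop(c,195,120,345,270,4,"pics/s12.png")
```

```text
t 14.5 pos [ 0.6107 -0.2025  0.085 ] yaw 0.107 F [-6.6  0.2  4. ]
shift [-0.1096 -0.0163  0.0002] turn [-0.0003  0.0023  0.0004]
```

View pics/w12.png

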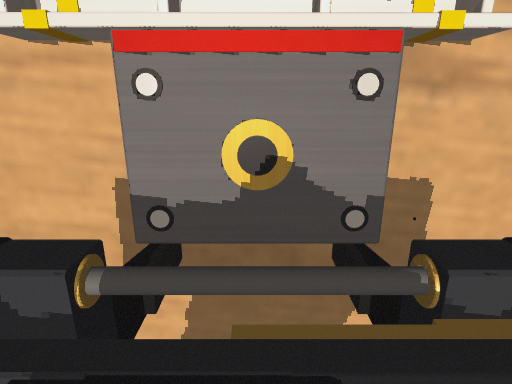

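Request:
arm_command(
  commands=[
    [100,[0.0004,0,0],[0,0,0]],
    [100,[0.0008,0,0],[0,0,0]],
    [100,[0.0012,0,0],[0,0,0]],
    [100,[0.0016,0,0],[0,0,0]],
    [100,[0.002,0,0],[0,0,0]],
    [100,[0.0022,0,0],[0,0,0]],
    [100,[0.0024,0,0],[0,0,0]],
    [100,[0.0026,0,0],[0,0,0]],
    [100,[0.0028,0,0],[0,0,0]],
    [100,[0.003,0,0],[0,0,0]],
  ],
)

```text
time: 15.43
ee_pos: [0.6119, -0.2024, 0.0849]
eef_rot: [0.999, 0.053, -0.003, -0.001]
ft_force: [-17.9, 1.1, 12.1]
width: 0.0869
```

Request:
arm_command(
  commands=[
    [100,[0.0003,0,0],[0,0,0]],
    [100,[0.0005,0,0],[0,0,0]],
    [100,[0.0008,0,0],[0,0,0]],
    [100,[0.001,0,0],[0,0,0]],
    [100,[0.001,0,0],[0,0,0]],
    [100,[0.001,0,0],[0,0,0]],
    [100,[0.001,0,0],[0,0,0]],
    [100,[0.001,0,0],[0,0,0]],
    [100,[0.001,0,0],[0,0,0]],
    [100,[0.001,0,0],[0,0,0]],
  ],
)

```text
time: 16.27
ee_pos: [0.612, -0.2025, 0.0849]
eef_rot: [0.999, 0.053, -0.004, -0.001]
ft_force: [-22.0, 0.3, 15.4]
width: 0.0873
```

Request:
arm_command(
  commands=[
    [100,[-0.005,0,0],[0,0,0]],
    [100,[-0.015,0,0],[0,0,0]],
    [100,[-0.03,0,0],[0,0,0]],
    [100,[-0.045,0,-0.01],[0,0,0]],
    [100,[-0.06,0,-0.03],[0,0,0]],
    [100,[-0.075,0,-0.055],[0,0,0]],
    [100,[-0.075,0,-0.08],[0,0,0]],
    [100,[-0.075,0,-0.105],[0,0,0]],
    [100,[-0.075,0,-0.12],[0,0,0]],
    [100,[-0.075,0,-0.12],[0,0,0]],
  ],
)

```text
time: 17.1
ee_pos: [0.5431, -0.2101, 0.2093]
eef_rot: [0.999, 0.054, 0.003, 0.001]
ft_force: [-0.5, -0.1, -0.5]
width: 0.087
```

Run:
```python
from h import *
cam("side")
plan(.5,-.198,.085,FA)
w=cam("wrist");cv2.imwrite("pics/w13.png",w["pixels"][:,:,::-1])
c=cam("side");crop(c,195,120,345,270,4,"pics/s13.png")
c=cam("scene");crop(c,185,120,325,260,4,"pics/c13.png")
```

```text
t 17.15 pos [ 0.5424 -0.2098  0.2072] yaw 0.108 F [ 0.1  1.  -0. ]
shift [-0.0414 -0.0165  0.122 ] turn [ 0.0011 -0.0044  0.0012]
```

View pics/w13.png

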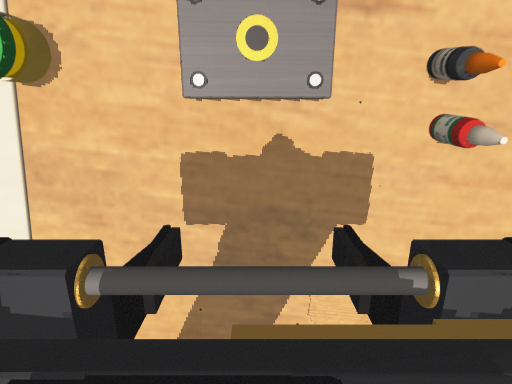

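View pics/s13.png

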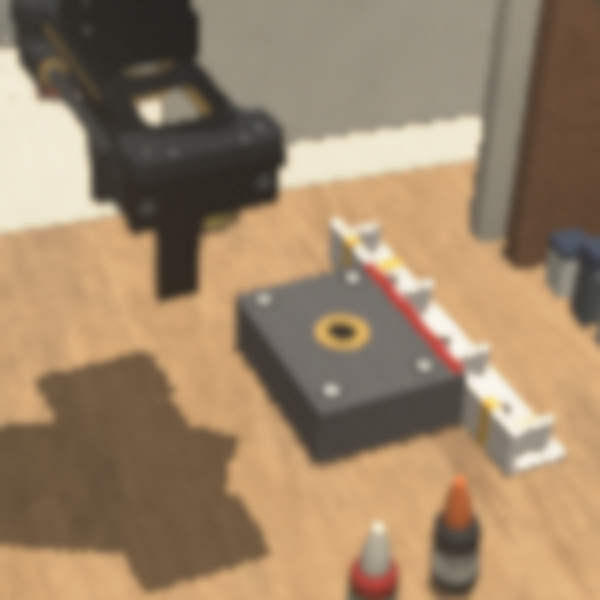

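View pics/c13.png

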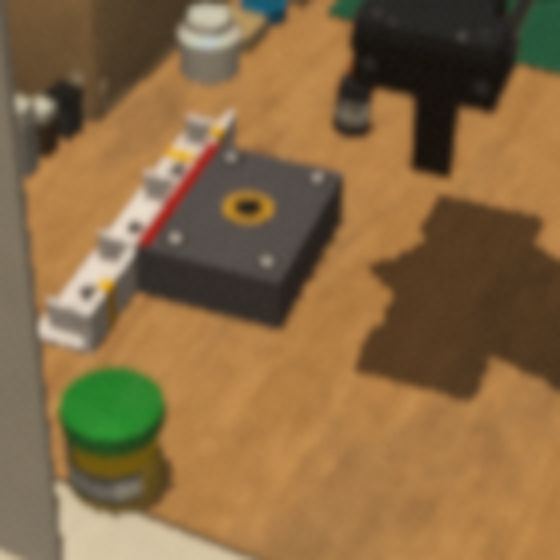

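Request:
arm_command(
  commands=[
    [100,[0.02,0,-0.01],[0,0,0]],
    [100,[0.04,0,-0.02],[0,0,0]],
    [100,[0.06,0,-0.03],[0,0,0]],
    [100,[0.07,0,-0.03],[0,0,0]],
    [100,[0.08,0,-0.03],[0,0,0]],
    [100,[0.08,0,-0.03],[0,0,0]],
    [100,[0.08,0,-0.03],[0,0,0]],
    [100,[0.08,0,-0.03],[0,0,0]],
    [100,[0.08,0,-0.03],[0,0,0]],
    [100,[0.08,0,-0.03],[0,0,0]],
  ],
)

```text
time: 18.13
ee_pos: [0.6202, -0.2015, 0.2352]
eef_rot: [0.999, 0.054, -0.0, -0.0]
ft_force: [0.3, 1.1, 0.4]
width: 0.087
```

Run:
```python
from h import *
w=cam("wrist");cv2.imwrite("pics/w14.png",w["pixels"][:,:,::-1])
c=cam("side");crop(c,195,120,345,270,4,"pics/s14.png")
```

```text
(no output)
```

View pics/w14.png

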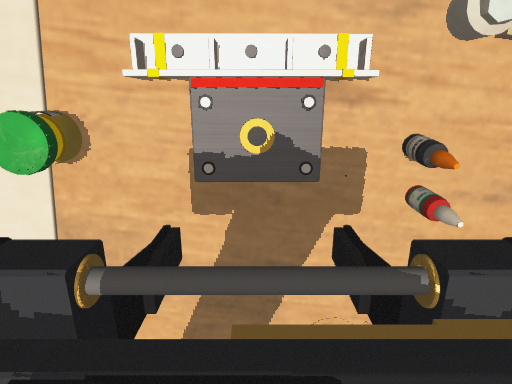

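Run:
```python
from h import *
w=cam("wrist")
rep(ray(w,[(190,79),(325,79),(321,181),(194,181)],.04))
print("fence top",ray(w,[(124,76),(379,76)],.032)[:,:2].round(4))
print(ray(w,[(409,145),(413,197)],.005)[:,:2], "orange,red base left edge"); print(ray(w,[(22,142)],.062)[:,:2],"jar lid")
print(read_state()["joint_vel"].round(3))
close_job()
```

```text
C [ 0.6699 -0.1969] yaw 0.108 0.108 rel 0.001 fence xy [-0.0482 -0.0045] sides [0.118  0.0922 0.1219 0.0922]
fence top [[ 0.7058 -0.0727]
 [ 0.7304 -0.2999]]
[[ 0.67039857 -0.35545465]
 [ 0.61530967 -0.37388193]] orange,red base left edge
[[0.6423827  0.00261637]] jar lid
[ 0.     0.001 -0.    -0.003  0.001  0.001 -0.001]
the job is handed in; nothing more can be done
```

I walked the block round with four pushes, at the back-left corner, the front-left corner, the back-left corner again and then the back-right corner. That left it square to the fence (about 0.005 rad off) and 47 mm clear. I then pushed it home with both open fingertips on its back face until the force rose to about 22 N with no further travel, withdrew the hand, and handed the job in at about 18 s.

**Block:** the last wrist view shows it 0.001 rad out of square. The red-edged face is flush within about 1 mm, and the block is centred 4.5 mm to the right of the middle, between the yellow bands.

**Bystanders:** the jar and both bottles stand upright. They read within a few millimetres of where they started, though the jar's lid read 6–8 mm off. The hand never came near the jar, so I put that down to picking pixels by eye.

**Disagreements:** the block's first position differed by about 6–8 mm between the fixed cameras and the wrist camera. I used the wrist camera, because the block's measured size came out right in it. The second push turned the block less than I planned, about 0.09 rad instead of 0.27; the later pushes made that up.

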